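Gauge a valve bore and fit the matching spindle

TASK

Feel how deep the blind bore of the valve body is: gently press the foot of the depth rod on the bottom of the bore for a moment, then stand the rod back in its holder and let go. Then take from the rack the spindle whose shank is just as long as the bore is deep and press it gently home for a moment, so that it stands on the bottom of the bore with its shoulder level with the rim, and let go. Leave the other two spindles standing in the rack and do not disturb the other things on the board.

Things in the scene. Friction and masses are not known exactly. Their poses are not given: they have to be found in the camera images.
- bore_mouth (a point): centre of the mouth of the blind bore in the top face of the valve body; z points up out of the bore, y along the pipe stubs. The bore is straight, 17.5 mm in diameter with a 2 mm chamfer. Its depth, from the rim to the rubber-faced seat at the bottom, is 30, 40 or 50 mm, different each time and not given. The seat is firm: it gives well under 1 mm
- valve: fixed square chrome valve body, 60 x 60 mm and 64 mm high, standing on the 18 mm thick pine board, with a pipe stub 24 mm long on each of its y sides, centred 28 mm up. Origin: centre of its underside, z up
- rod_mid (a point): depth rod, loose, standing upright in its holder: steel rod 8 mm in diameter and 75 mm long with a plain aluminium grip 16 mm in diameter and 45 mm long on its top, 120 mm in all. The point is half-way up on its axis, 60 mm above the foot; the grip's centre is 37.5 mm above the point. z up along the axis. About 90 g
- rod_tip (a point): centre of the foot (lower end) of the depth rod; at the start it rests on the bottom of the holder's hole
- holder_mouth (a point): centre of the mouth of the hole in the rod's holder: fixed dark wooden block, 50 x 50 x 45 mm high, with one upright hole 11 mm in diameter and 40 mm deep, 3 mm chamfer. z up
- rod: the depth rod as a whole; origin at the centre of its foot
- rack: fixed grey plastic spindle rack, 190 x 44 x 30 mm high, standing on the pine board; origin: centre of its underside; x runs along its length. Three upright sockets 18 mm in diameter and 20 mm deep at x = -65, 0 and +65 mm
- short_mid (a point): loose spindle, 76 mm tall, upright in any one of the rack's sockets. From the foot up: brass shank 16 mm across, 30 mm long, foot chamfered; brass neck 9 mm across, 20 mm long (its step to the shank is the shoulder); steel head 14 mm across, 26 mm long, to grip. Point: half-way up on its axis, 38 mm above the foot; the head's centre is 25 mm higher. z up its axis. About 70 g
- spindle_short: the same 30 mm spindle as a whole; origin at the centre of its foot
- medium_mid (a point): loose spindle, 86 mm tall, upright in any one of the rack's sockets. From the foot up: brass shank 16 mm across, 40 mm long, foot chamfered; brass neck 9 mm across, 20 mm long (its step to the shank is the shoulder); steel head 14 mm across, 26 mm long, to grip. Point: half-way up on its axis, 43 mm above the foot; the head's centre is 30 mm higher. z up its axis. About 70 g
- spindle_medium: the same 40 mm spindle as a whole; origin at the centre of its foot
- long_mid (a point): loose spindle, 96 mm tall, upright in any one of the rack's sockets. From the foot up: brass shank 16 mm across, 50 mm long, foot chamfered; brass neck 9 mm across, 20 mm long (its step to the shank is the shoulder); steel head 14 mm across, 26 mm long, to grip. Point: half-way up on its axis, 48 mm above the foot; the head's centre is 35 mm higher. z up its axis. About 70 g
- spindle_long: the same 50 mm spindle as a whole; origin at the centre of its foot
- screwdriver: bystander: red-handled screwdriver lying on the board
- tap_handle: bystander: white ceramic cross tap handle, about 66 mm across and 30 mm high
- float_valve: bystander: blue plastic float valve with a brass arm, about 140 mm long and 38 mm high, lying on the board (origin at the inlet block; x points to the float)
- aerator: bystander: small chrome tap aerator ring, 24 mm across and 18 mm high

How it is judged:
By the outcome, as a careful person would: the job done as asked, in the order asked, and still so for the second after the job is handed in, with the robot touching nothing.
It also fails if it takes over 64 s, if anything falls off the work surface, if the arm or the gripper's body presses on something with over 40 N, if the wrist force passes 120 N, or if a joint passes its speed limit or range.

ROBOT

A 6-joint arm with a two-finger parallel gripper is mounted at the origin on the work surface. World frame = base frame: x ahead of the robot, y to its left, z up, the work surface at z = 0. Lengths are in m, angles in rad, forces in N, time in s.
With the tool pointing down it reaches from about 0.35 to 0.925 m from the base axis. Payload 6.4 kg.
Tool frame: the origin (TCP) lies midway between the tips of the shut fingers; the grasp point (between the pads) lies 19 mm behind it; z points along the fingers, y is the line along which they close (so a half turn about z gives the same grasp; the last joint's range is limited). The gripper opens to 85 mm and grips with 20 to 120 N. Pads are 22 mm wide; open, the fingers measure 114 mm over their backs; the gripper's body (76 mm by 85 mm) begins 54 mm behind the grasp point. The pads swing forward as they close: fully open they stand 13 mm farther back than shut.
Start: joints at [0.967, 0.245, 1.558, -0, 1.339, -0.174], TCP at [0.271, 0.591, 0.205] pointing down, gripper open.
Joint ranges: [-3.13, 3.13], [-1.02, 2.26], [0.13, 2.54], [-0.95, 4.09], [0.21, 2.88], [-2.74, 2.74]. Speed limits (rad/s): [2.57, 2.57, 3.14, 3.14, 3.14, 3.14].

INTERFACE

Orientations are given as a rotation vector (axis times angle).
In Python, from plant import robot, viewer, hand_in gives the robot as it stands.
- The arm moves only by the tool carry_out, never from a script. Its argument "moves" is one flat list of numbers, 7 for each row, row after row: the turn, a rotation vector about the world's x, y, z in rad, then the shift along the world's x, y, z in m, then the gripper's target within -1 to 1 (fully open at 1, half-way at 0, shut at -1). A call has exactly 5 rows; each row shifts and turns the commanded pose from where the row before left it; what a row does not reach is not made up. A row lasts 1/8 s, in which the tool goes at most 62.5 mm and 10.7 degrees, less where a joint would pass 70% of its speed; a pose out of reach is approached as far as the arm can. A call is refused whole if a number of a shift passes 0.0625 or a number of a turn 0.188, either way. A call with a gripper value outside its range is refused whole. The fingers move at their own pace and stop on an object; "grip_force" is the grip in N (left out, the last holds). Time passes only in rows, so rows that do not move let the fingers close, or fill a call up. It gives the time, the measured TCP pose, the force, the opening and the grip force at its end, in the units of the state.
- robot.observe(): the state, without advancing time (a new reading comes with each control period).
- viewer.grab_frame(name): name is "side" or "top" or "wrist"; returns a dict with "color" (384x512x3 uint8, red, green, blue), "mtx" (3x3 intrinsics, pixels), "position" and "orientation" of the camera in the world; the wrist camera has in their place "tool_from_camera" (4x4, takes a point from camera to tool coordinates, whose origin is the TCP and whose axes are the flange's). Camera axes: x right, y up, looking along -z (the intrinsics and any distortion apply to the point x, -y, -z); pixel columns grow to the right and rows downward; lengths in m; the calibration is good to about 2 mm. A picture is of the moment at which its call begins: read the wrist's pose just before it. There is no depth.
- hand_in(): hands the job in; it is judged then, once.
The state is a dict: "time": time; "joints": joint angles; "qvel": joint speeds; "effort": joint torques, N m; "tcp_pos": TCP position; "orientation": TCP orientation; "force": force on the tool from outside, world axes, zero at the start; "moment": the same for the moment, N m; "finger_gap": finger opening in m; "grip_force": force on a finger pad.
Only numpy, scipy, OpenCV 4.12 (cv2) and the standard library are available. Lean on these libraries where they do the work, as an engineer would, in place of code of your own. Each camera call takes 0.05 s, during which the arm holds its last target. There are 200 camera calls.

## Working session

There is one attempt and no reset: what is moved stays moved. The work goes in short steps, Python scripts to look and compute and a tool call to move; the robot and the scene stay as the last step left them, time stands still between calls to the robot, and variables do not carry over. Pictures are saved under pics/ and viewed, at most 10 in all, crops included, and the job is handed in when it is done.

Besides the shell and the picture viewer there is one more tool, called after "Emit:" by a JSON object that holds its "api" and its "payload". carry_out: Moves the arm, as the interface text tells. Its arguments: {"type":"object","properties":{"moves":{"type":"array","items":{"type":"number"}},"grip_force":{"type":"number"}},"required":["moves"]}

```bash
ls; mkdir -p pics; python3 - <<'E'
from plant import robot, viewer
import cv2, numpy as np, pickle
s=robot.observe(); print(s)
d={}
for n in ("side","top","wrist"):
    f=viewer.grab_frame(n); d[n]=f
    print(n,{k:np.round(v,4).tolist() for k,v in f.items() if k!="color"})
    cv2.imwrite(f"pics/{n}0.png",f["color"][:,:,::-1])
pickle.dump((s,d),open("f0.pkl","wb"))
im=[cv2.imread(f"pics/{n}0.png") for n in ("side","top")]
E
```

```text
pics
{'time': 0.0, 'joints': array([ 9.66864480e-01,  2.45808244e-01,  1.55903957e+00,  1.22318612e-05,
        1.33871169e+00, -1.74115381e-01]), 'qvel': array([-1.67987655e-03,  2.48731261e-05, -4.95214654e-04, -7.24058040e-04,
        9.54994369e-04, -9.34815630e-04]), 'effort': array([ 7.47469476e-04, -4.29493189e+01, -3.26128292e+01, -5.36688015e-05,
        5.18881541e-03,  2.74347559e-05]), 'tcp_pos': array([0.27049985, 0.59035774, 0.20397037]), 'orientation': array([-6.69811674e-01, -3.06858155e+00,  2.85088463e-03]), 'force': array([-0.45267556,  0.02828806,  0.82795207]), 'moment': array([ 0.00118205, -0.00852426,  0.01963263]), 'grip_force': 0.0, 'finger_gap': 0.08555708348791409}
side {'mtx': [[361.4659, 0.0, 247.8675], [0.0, 361.4659, 188.2445], [0.0, 0.0, 1.0]], 'position': [0.3631, 0.4669, 0.6276], 'orientation': [0.2352, -1.0214, -2.5552]}
top {'mtx': [[352.309, 0.0, 256.7317], [0.0, 352.309, 188.511], [0.0, 0.0, 1.0]], 'position': [0.4732, -0.0163, 0.7547], 'orientation': [0.1108, -0.098, -1.5783]}
wrist {'mtx': [[265.7785, 0.0, 250.8057], [0.0, 265.7785, 190.1662], [0.0, 0.0, 1.0]], 'tool_from_camera': [[-0.0003, 0.9647, 0.2634, 0.0666], [1.0, 0.0003, -0.0002, -0.0002], [-0.0003, 0.2634, -0.9647, -0.1695], [0.0, 0.0, 0.0, 1.0]]}
```

View pics/side0.png

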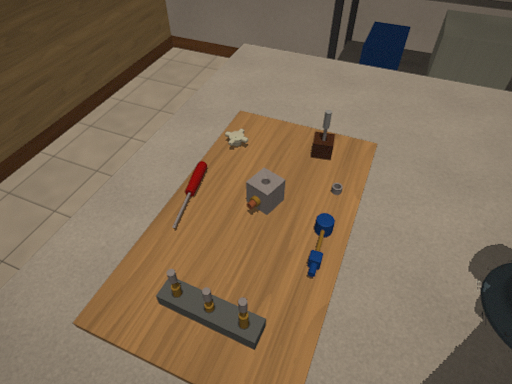

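View pics/top0.png

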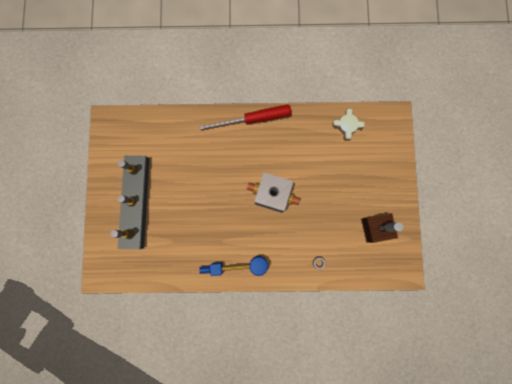

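Side view: the rack is at the bottom with heads near (172,274), (207,294) and (243,303). The valve bore is near (266,181), and the rod top is near (327,115). In the top view the bore is near (273,191), the rod top near (398,227), and the rack is on the left. I'll enlarge these to get accurate pixels.

```bash
cat > h.py <<'E'
import numpy as np, cv2
from scipy.spatial.transform import Rotation as R
def cam(f,s=None):
    if "position" in f: return np.array(f["position"]),R.from_rotvec(f["orientation"]).as_matrix()
    T=np.array(f["tool_from_camera"]); Rt=R.from_rotvec(s["orientation"]).as_matrix()
    return s["tcp_pos"]+Rt@T[:3,3], Rt@T[:3,:3]
def ray(f,px,s=None):
    p,M=cam(f,s); K=f["mtx"]
    d=M@np.array([(px[0]-K[0,2])/K[0,0],-(px[1]-K[1,2])/K[1,1],-1]); return p,d/np.linalg.norm(d)
def plane(f,px,z,s=None):
    p,d=ray(f,px,s); return p+d*(z-p[2])/d[2]
def proj(f,X,s=None):
    p,M=cam(f,s); c=M.T@(np.array(X)-p); K=f["mtx"]
    return np.array([K[0,0]*c[0]/-c[2]+K[0,2],-K[1,1]*c[1]/-c[2]+K[1,2]])
def tri(r):
    A=sum(np.eye(3)-np.outer(d,d) for p,d in r); b=sum((np.eye(3)-np.outer(d,d))@p for p,d in r)
    X=np.linalg.solve(A,b); return X,[np.linalg.norm(np.cross(X-p,d)) for p,d in r]
E
python3 - <<'E'
import pickle,cv2,numpy as np
from h import *
s,d=pickle.load(open("f0.pkl","rb"))
def crop(n,x,y,w,h,k): return cv2.resize(d[n]["color"][y:y+h,x:x+w,::-1],(w*k,h*k),interpolation=cv2.INTER_CUBIC)
# 5x crops: each cell
a=np.hstack([crop("top",104,150,50,104,4),crop("top",240,165,66,52,4)[:, :].repeat(1,0) if 0 else np.vstack([crop("top",240,165,66,52,4),crop("top",355,207,66,52,4)]),])
b=np.hstack([crop("side",154,262,66,104,3)]) if 0 else None
c=np.vstack([crop("side",236,164,66,52,4),crop("side",300,106,66,52,4)])
m=np.hstack([a,c]); e=crop("side",154,262,116,84,2)
cv2.imwrite("pics/m1.png",m); print(m.shape)
cv2.imwrite("pics/m2.png",crop("side",150,262,120,84,6))
for px,z in (((273,191),.082),((398,227),.143)): print(plane(d["top"],px,z))
E
```

```text
(416, 728, 3)
[ 0.55796074 -0.04253603  0.082     ]
[ 0.48558234 -0.25414865  0.143     ]
```

View pics/m1.png

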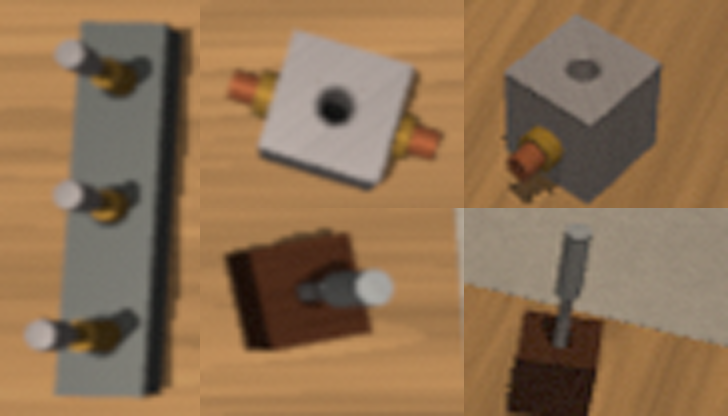

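View pics/m2.png

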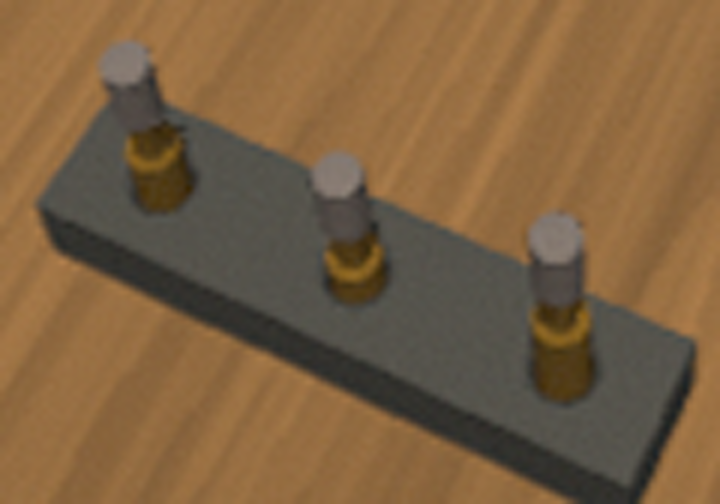

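The two crops show clean discs for the spindle tops, rod top and bore mouth. The middle spindle is short, the one nearest the base is long, and the far one is medium. Next I'll triangulate them.

```bash
python3 - <<'E'
import pickle
from h import *
s,d=pickle.load(open("f0.pkl","rb")); T,S=d["top"],d["side"]
np.set_printoptions(precision=4,suppress=True)
for n,t,u,z in (("far",(121.5,163.75),(170.8,272),.104),("mid",(121,198.5),(206.3,290.8),.094),("near",(114.25,233.5),(242.5,301.5),.114),("bore",(274,191.25),(266,181.5),.082),("rod",(398.5,226.75),(328.5,111.5),.143)):
    X,r=tri([ray(T,t),ray(S,u)]); print(n,X,np.round(r,4),plane(T,t,z)[:2],plane(S,u,z)[:2])
# corners valve top (m1 px) , holder top
g=lambda x,y,ox,oy,X,Y:((x-ox)/4+X,(y-oy)/4+Y)
v=np.array([plane(T,g(x,y,200,0,240,165),.082)[:2] for x,y in((296,31),(414,69),(374,186),(262,151))]); print("valve",v.mean(0),np.degrees(np.arctan2(*(v[1]-v[0])[::-1])),np.degrees(np.arctan2(*(v[2]-v[3])[::-1])),np.linalg.norm(v[1]-v[0]))
h=np.array([plane(T,g(x,y,200,208,355,207),.063)[:2] for x,y in((243,250),(352,234),(370,332),(262,348))]); print("holder",h,h.mean(0),np.degrees(np.arctan2(*(h[1]-h[0])[::-1])))
r=np.array([plane(T,g(x,y,0,0,104,150),.048)[:2] for x,y in((82,23),(168,26),(146,394),(55,394))]); print("rack",r,r.mean(0),np.degrees(np.arctan2(*(r[3]-r[0])[::-1])))
E
```

```text
far [0.6081 0.2397 0.113 ] [0. 0.] [0.6101 0.2433] [0.6124 0.2357]
mid [0.5436 0.2418 0.1027] [0.0007 0.0007] [0.5452 0.2455] [0.5459 0.238 ]
near [0.4789 0.2439 0.1217] [0.0004 0.0004] [0.4794 0.2472] [0.4803 0.2404]
bore [ 0.5568 -0.0449  0.0776] [0.0013 0.0013] [ 0.5575 -0.0445] [ 0.5539 -0.041 ]
rod [ 0.4855 -0.256   0.1408] [0.0006 0.0006] [ 0.486 -0.255] [ 0.4844 -0.2529]
valve [ 0.5556 -0.0447] -108.74194285662414 -107.99264183915663 0.05984315765459763
holder [[ 0.5063 -0.2236]
 [ 0.5135 -0.2771]
 [ 0.466  -0.283 ]
 [ 0.4589 -0.2304]] [ 0.4862 -0.2535] -82.26193751909699
rack [[0.6385 0.2602]
 [0.6364 0.2158]
 [0.45   0.2207]
 [0.4504 0.266 ]] [0.5439 0.2407] 178.21711686584248
```

Tops at about 0.113, 0.103 and 0.121 m match medium (far), short (middle) and long (near). I'll move towards the rod and look with the wrist camera.

Emit:
{"api": "carry_out", "payload": {"moves": [0,0,0.026,0.0155,-0.0515,0.001,1,0,0,0.026,0.0155,-0.0515,0.001,1,0,0,0.026,0.0155,-0.0515,0.001,1,0,0,0.026,0.0155,-0.0515,0.001,1,0,0,0.026,0.0155,-0.0515,0.001,1], "grip_force": 40}}

```text
time: 0.78
tcp_pos: [0.3484, 0.3317, 0.2099]
orientation: [-0.467, -3.107, 0.0]
force: [0.2, -0.5, 0.7]
finger_gap: 0.0851
grip_force: 0.0
```

Emit:
{"api": "carry_out", "payload": {"moves": [0,0,0.026,0.0155,-0.0515,0.001,1,0,0,0.026,0.0155,-0.0515,0.001,1,0,0,0.026,0.0155,-0.0515,0.001,1,0,0,0.026,0.0155,-0.0515,0.001,1,0,0,0.026,0.0155,-0.0515,0.001,1]}}

```text
time: 1.4
tcp_pos: [0.4259, 0.0742, 0.2151]
orientation: [0.265, 3.13, 0.0]
force: [1.0, 1.0, -0.9]
finger_gap: 0.0853
grip_force: 0.0
```

Emit:
{"api": "carry_out", "payload": {"moves": [0,0,0.026,0.0155,-0.0515,0.001,1,0,0,0.026,0.0155,-0.0515,0.001,1,0,0,0.026,0.0155,-0.0515,0.001,1,0,0,0.026,0.0155,-0.0515,0.001,1,0,0,0,0,0,0,1]}}

```text
time: 2.02
tcp_pos: [0.4881, -0.133, 0.2189]
orientation: [-0.11, -3.139, 0.0]
force: [-0.6, 1.4, 0.4]
finger_gap: 0.0855
grip_force: 0.0
```

```bash
python3 - <<'E'
from plant import robot, viewer
import pickle
from h import *
np.set_printoptions(precision=4,suppress=True)
s=robot.observe(); f=viewer.grab_frame("wrist"); pickle.dump((s,f),open("f1.pkl","wb"))
cv2.imwrite("pics/w1.png",f["color"][:,:,::-1]); print(s["tcp_pos"],s["orientation"],s["joints"],s["force"])
for X in ((.556,-.044,.082),(.4855,-.2545,.143)): print(proj(f,X,s))
E
```

```text
[ 0.4881 -0.133   0.2189] [-0.1102 -3.1392  0.0001] [-0.4902 -0.1106  1.9065 -0.0003  1.3461 -1.9908] [-0.6014  1.4018  0.3903]
[326.4169 224.8005]
[124.8455 195.8085]
```

View pics/w1.png

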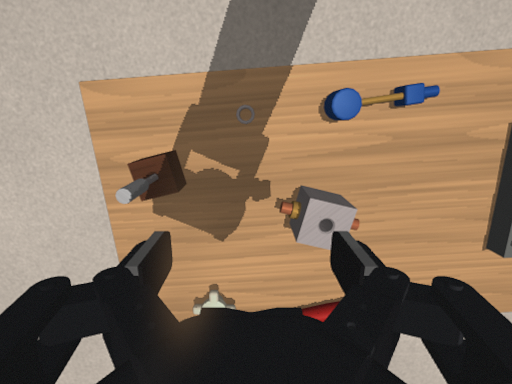

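The wrist view shows the bore at about (327,225) and the rod top at about (124,196), within a pixel of my predictions. I'll refine both centroids by mask.

```bash
python3 - <<'E'
import pickle
from h import *
np.set_printoptions(precision=4,suppress=True)
s,f=pickle.load(open("f1.pkl","rb")); _,d=pickle.load(open("f0.pkl","rb"))
def blob(im,c,r,fn):
    g=cv2.GaussianBlur(im,(0,0),.7).astype(int); x,y=map(int,c); sub=g[y-r:y+r+1,x-r:x+r+1]
    m=fn(sub).astype(np.uint8); n,l,st,ce=cv2.connectedComponentsWithStats(m)
    k=1+np.argmin([np.hypot(*(q-r)) for q in ce[1:]]); return ce[k]+[x-r,y-r],st[k]
dark=lambda g:g.sum(2)<300
bright=lambda g:g.min(2)>125
for nm,fr,ss,b,rd in (("wrist",f,s,(327,225),(124,196)),("top",d["top"],None,(274,191),(398,227)),("side",d["side"],None,(266,181),(328,112))):
    c,st=blob(fr["color"],b,9,dark); print(nm,"bore",c,st,plane(fr,c,.081,ss))
    c,st=blob(fr["color"],rd,9,bright); print(nm,"rod",c,st,plane(fr,c,.143,ss), fr["color"][rd[1],rd[0]],fr["color"][b[1],b[0]])
E
```

```text
wrist bore [325.854  224.7372] [  1   3  14  13 137] [ 0.5563 -0.0444  0.081 ]
wrist rod [122.9634 195.8743] [  0   2  16  15 191] [ 0.4854 -0.2563  0.143 ] [174 173 171] [70 66 65]
top bore [273.3016 191.3968] [ 4  5  9  9 63] [ 0.5573 -0.0431  0.081 ]
top rod [398.2321 226.3929] [ 5  5  9  8 56] [ 0.4866 -0.2546  0.143 ] [168 166 161] [34 32 31]
side bore [265.2895 180.9474] [ 4  7  9  5 38] [ 0.5563 -0.0429  0.081 ]Traceback (most recent call last):
  File "<stdin>", line 13, in <module>
  File "<stdin>", line 8, in blob
    return _wrapfunc(a, 'argmin', axis=axis, out=out, **kwds)
    return _wrapit(obj, method, *args, **kwds)
    result = getattr(arr, method)(*args, **kwds)
ValueError: attempt to get argmin of an empty sequence
```

Emit:
{"api": "carry_out", "payload": {"moves": [0,0,0,-0.001,-0.061,0,1,0,0,0,-0.001,-0.061,0,1,0,0,0,0,0,-0.03,1,0,0,0,0,0,-0.03,1,0,0,0,0,0,0,1]}}

```text
time: 2.7
tcp_pos: [0.4842, -0.2495, 0.1564]
orientation: [-0.101, -3.135, -0.006]
force: [0.6, 0.9, 1.3]
finger_gap: 0.0857
grip_force: 0.0
```

```bash
python3 - <<'E'
from plant import robot, viewer
from h import *
np.set_printoptions(precision=4,suppress=True)
s=robot.observe(); f=viewer.grab_frame("wrist")
cv2.imwrite("pics/w2.png",f["color"][:,:,::-1]); print(s["tcp_pos"],s["orientation"])
g=cv2.GaussianBlur(f["color"],(0,0),.7); c=proj(f,(.486,-.255,.143),s); print(c)
E
```

```text
[ 0.4842 -0.2495  0.1564] [-0.1012 -3.1351 -0.0062]
[243.7541 215.078 ]
```

View pics/w2.png

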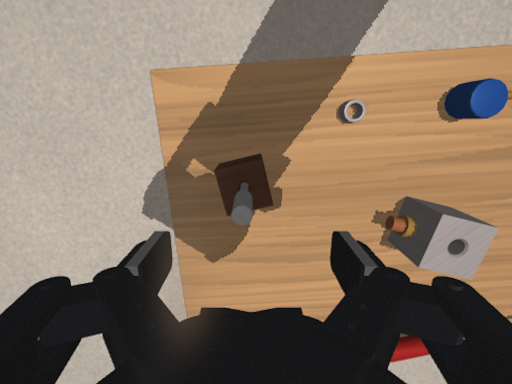

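The rod top is at (242,215), 2 px from the prediction, so the rod is near y = -0.2555. I'll correct, descend and close.

Emit:
{"api": "carry_out", "payload": {"moves": [0,0,0,0.0015,-0.006,0,1,0,0,0,0,0,-0.02,1,0,0,0,0,0,-0.02,1,0,0,0,0,0,-0.015,1,0,0,0,0,0,0,1]}}

```text
time: 3.38
tcp_pos: [0.4872, -0.2579, 0.1037]
orientation: [-0.103, -3.139, -0.001]
force: [-0.7, -0.6, 0.3]
finger_gap: 0.0852
grip_force: 0.0
```

Emit:
{"api": "carry_out", "payload": {"moves": [0,0,0,0,0,0,-1,0,0,0,0,0,0,-1,0,0,0,0,0,0,-1,0,0,0,0,0,0,-1,0,0,0,0,0,0,-1]}}

```text
time: 4.0
tcp_pos: [0.4876, -0.2583, 0.1046]
orientation: [0.103, 3.139, -0.001]
force: [0.6, -0.0, 2.4]
finger_gap: 0.0136
grip_force: 39.0
```

```bash
python3 - <<'E'
from plant import robot
s=robot.observe(); print(s["tcp_pos"],s["orientation"],s["force"],s["moment"],s["finger_gap"],s["grip_force"])
E
```

```text
[ 0.48762186 -0.25825664  0.10456424] [ 1.03399668e-01  3.13920462e+00 -5.26683080e-04] [ 0.64979727 -0.01331469  2.39150428] [ 0.05859211 -0.06132745  0.01594889] 0.01362488719182434 38.96260321140289
```

Emit:
{"api": "carry_out", "payload": {"moves": [0,0,0,0,0,0.015,-1,0,0,0,0,0,0.02,-1,0,0,0,0,0,0.02,-1,0,0,0,0,0,0.02,-1,0,0,0,0,0,0.02,-1]}}

```text
time: 4.62
tcp_pos: [0.4873, -0.2581, 0.2005]
orientation: [0.103, 3.14, -0.001]
force: [0.3, -0.2, -1.9]
finger_gap: 0.0133
grip_force: 39.2
```

Emit:
{"api": "carry_out", "payload": {"moves": [0,0,0,0.014,0.043,0,-1,0,0,0,0.014,0.043,0,-1,0,0,0,0.014,0.043,0,-1,0,0,0,0.014,0.043,0,-1,0,0,0,0.0127,0.042,0,-1]}}

```text
time: 5.25
tcp_pos: [0.5564, -0.0427, 0.1999]
orientation: [0.103, 3.139, -0.0]
force: [0.7, 0.2, -0.8]
finger_gap: 0.0136
grip_force: 39.2
```

Emit:
{"api": "carry_out", "payload": {"moves": [0,0,0,0,0,0,-1,0,0,0,0,0,0,-1,0,0,0,0,0,0,-1,0,0,0,0,0,0,-1,0,0,0,0,0,0,-1]}}

```text
time: 5.88
tcp_pos: [0.5559, -0.0447, 0.1991]
orientation: [-0.105, -3.14, 0.0]
force: [0.4, -0.3, -1.3]
finger_gap: 0.0139
grip_force: 39.3
```

```bash
python3 - <<'E'
from plant import robot, viewer
from h import *
np.set_printoptions(precision=4,suppress=True)
s=robot.observe(); print(s["tcp_pos"],s["orientation"],s["force"],s["moment"],s["finger_gap"],s["joints"])
f=viewer.grab_frame("wrist"); t=viewer.grab_frame("top"); sd=viewer.grab_frame("side")
x=s["tcp_pos"]; foot=x+[0,0,-.0816]
print("pred wrist",proj(f,foot,s),proj(f,foot+[0,0,.075],s),"side",proj(sd,foot),proj(sd,foot+[0,0,.075]))
c=lambda im,x,y,w,h:cv2.resize(im[y:y+h,x:x+w,::-1],(400,400),interpolation=cv2.INTER_CUBIC)
cv2.imwrite("pics/c3.png",np.hstack([c(f["color"],200,150,100,100),c(sd["color"],220,100,100,100)]))
E
```

```text
[ 0.5559 -0.0447  0.1991] [-0.1049 -3.1398  0.    ] [ 0.3598 -0.3077 -1.3458] [-0.0058 -0.0027 -0.0038] 0.013872291390019232 [-0.2835  0.0356  1.8015 -0.      1.3046 -1.7875]
pred wrist [251.0027 188.2611] [251.1289 215.5402] side [266.1373 167.9337] [266.9865 139.2314]
```

View pics/c3.png

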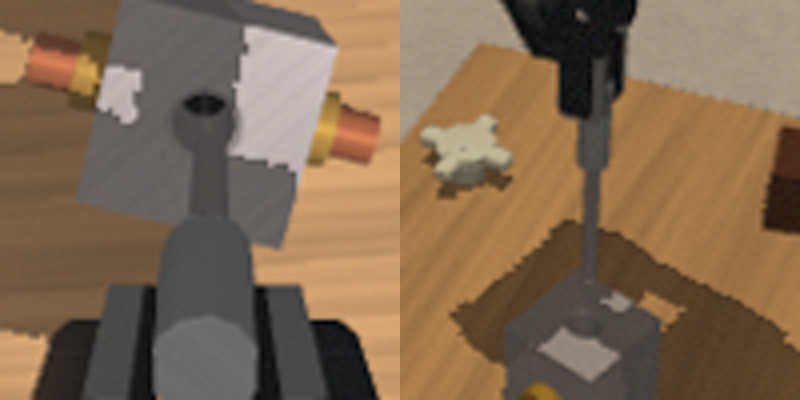

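The side view shows the foot near (267,171), over the bore and vertical as predicted. I'll lower quickly to just above the shallowest possible seat, then probe.

Emit:
{"api": "carry_out", "payload": {"moves": [0,0,0,0,0,-0.015,-1,0,0,0,0,0,-0.02,-1,0,0,0,0,0,-0.02,-1,0,0,0,0,0,-0.008,-1,0,0,0,0,0,0,-1]}}

```text
time: 6.65
tcp_pos: [0.5554, -0.0439, 0.1348]
orientation: [-0.103, -3.138, -0.001]
force: [0.6, 0.5, -0.6]
finger_gap: 0.0135
grip_force: 39.3
```

Emit:
{"api": "carry_out", "payload": {"moves": [0,0,0,0,0,-0.002,-1,0,0,0,0,0,-0.002,-1,0,0,0,0,0,0,-1,0,0,0,0,0,0,-1,0,0,0,0,0,0,-1]}}

```text
time: 7.28
tcp_pos: [0.5561, -0.0441, 0.1323]
orientation: [0.103, 3.14, -0.0]
force: [0.5, -0.5, -1.1]
finger_gap: 0.0137
grip_force: 39.3
```

Emit:
{"api": "carry_out", "payload": {"moves": [0,0,0,0,0,-0.002,-1,0,0,0,0,0,-0.002,-1,0,0,0,0,0,-0.002,-1,0,0,0,0,0,0,-1,0,0,0,0,0,0,-1]}}

```text
time: 7.9
tcp_pos: [0.5561, -0.0441, 0.1261]
orientation: [0.103, 3.14, -0.0]
force: [0.1, 0.1, -1.1]
finger_gap: 0.0139
grip_force: 39.3
```

Emit:
{"api": "carry_out", "payload": {"moves": [0,0,0,0,0,-0.002,-1,0,0,0,0,0,-0.002,-1,0,0,0,0,0,0,-1,0,0,0,0,0,0,-1,0,0,0,0,0,0,-1]}}

```text
time: 8.52
tcp_pos: [0.5561, -0.0441, 0.1222]
orientation: [0.103, 3.14, -0.0]
force: [0.4, -0.6, -0.9]
finger_gap: 0.0138
grip_force: 39.3
```

Emit:
{"api": "carry_out", "payload": {"moves": [0,0,0,0,0,-0.002,-1,0,0,0,0,0,-0.002,-1,0,0,0,0,0,-0.001,-1,0,0,0,0,0,0,-1,0,0,0,0,0,0,-1]}}

```text
time: 9.15
tcp_pos: [0.5561, -0.0441, 0.1171]
orientation: [0.103, 3.14, -0.0]
force: [-0.6, -0.4, -0.4]
finger_gap: 0.0138
grip_force: 39.3
```

Emit:
{"api": "carry_out", "payload": {"moves": [0,0,0,0,0,-0.001,-1,0,0,0,0,0,-0.001,-1,0,0,0,0,0,0,-1,0,0,0,0,0,0,-1,0,0,0,0,0,0,-1]}}

```text
time: 9.78
tcp_pos: [0.5561, -0.0441, 0.1151]
orientation: [0.103, 3.14, -0.0]
force: [-0.3, 0.5, -1.1]
finger_gap: 0.0141
grip_force: 39.3
```

Emit:
{"api": "carry_out", "payload": {"moves": [0,0,0,0,0,-0.001,-1,0,0,0,0,0,-0.001,-1,0,0,0,0,0,0,-1,0,0,0,0,0,0,-1,0,0,0,0,0,0,-1]}}

```text
time: 10.4
tcp_pos: [0.5564, -0.0441, 0.1135]
orientation: [0.103, 3.139, -0.0]
force: [-0.7, 0.1, 3.5]
finger_gap: 0.0139
grip_force: 39.6
```

Contact came at TCP z ≈ 0.1136, where a 50 mm bore should give it. I'll press a touch more, then lift off.

Emit:
{"api": "carry_out", "payload": {"moves": [0,0,0,0,0,-0.001,-1,0,0,0,0,0,0,-1,0,0,0,0,0,0,-1,0,0,0,0,0,0,-1,0,0,0,0,0,0,-1]}}

```text
time: 11.02
tcp_pos: [0.5571, -0.0444, 0.1134]
orientation: [0.103, 3.137, -0.001]
force: [0.1, -0.3, 6.8]
finger_gap: 0.0141
grip_force: 40.0
```

Emit:
{"api": "carry_out", "payload": {"moves": [0,0,0,0,0,0.01,-1,0,0,0,0,0,0.02,-1,0,0,0,0,0,0.02,-1,0,0,0,0,0,0.02,-1,0,0,0,0,0,0.018,-1]}}

```text
time: 11.65
tcp_pos: [0.5559, -0.0441, 0.2011]
orientation: [-0.103, -3.14, 0.0]
force: [-0.6, -0.4, -0.3]
finger_gap: 0.0136
grip_force: 39.3
```

Emit:
{"api": "carry_out", "payload": {"moves": [0,0,0,-0.0138,-0.0425,0,-1,0,0,0,-0.0138,-0.0425,0,-1,0,0,0,-0.0138,-0.0425,0,-1,0,0,0,-0.0138,-0.0425,0,-1,0,0,0,-0.0138,-0.0425,0,-1]}}

```text
time: 12.28
tcp_pos: [0.4864, -0.2579, 0.2006]
orientation: [0.103, 3.14, -0.0]
force: [-0.1, 0.2, 0.5]
finger_gap: 0.014
grip_force: 39.3
```

Emit:
{"api": "carry_out", "payload": {"moves": [0,0,0,0,0,0,-1,0,0,0,0,0,0,-1,0,0,0,0,0,-0.02,-1,0,0,0,0,0,-0.015,-1,0,0,0,0,0,0,-1]}}

```text
time: 12.9
tcp_pos: [0.4859, -0.255, 0.1623]
orientation: [-0.102, -3.136, -0.005]
force: [-0.1, -1.1, -1.0]
finger_gap: 0.0139
grip_force: 39.4
```

```bash
python3 - <<'E'
from plant import robot, viewer
from h import *
np.set_printoptions(precision=4,suppress=True)
s=robot.observe(); print(s["tcp_pos"],s["orientation"],s["force"],s["joints"])
f=viewer.grab_frame("wrist"); sd=viewer.grab_frame("side"); t=viewer.grab_frame("top")
foot=s["tcp_pos"]+[0,0,-.0816]
print("pred foot wrist",proj(f,foot,s),"side",proj(sd,foot))
c=lambda im,x,y,w,h:cv2.resize(im[y:y+h,x:x+w,::-1],(400,400),interpolation=cv2.INTER_CUBIC)
cv2.imwrite("pics/c4.png",np.hstack([c(f["color"],200,150,100,100),c(sd["color"],290,90,80,80)]))
E
```

```text
[ 0.4859 -0.255   0.1623] [-0.1017 -3.136  -0.0048] [-0.0933 -1.0865 -1.0122] [-0.6899  0.0555  1.8511 -0.      1.2401 -2.1958]
pred foot wrist [250.7548 188.5867] side [324.3891 132.4099]
```

View pics/c4.png

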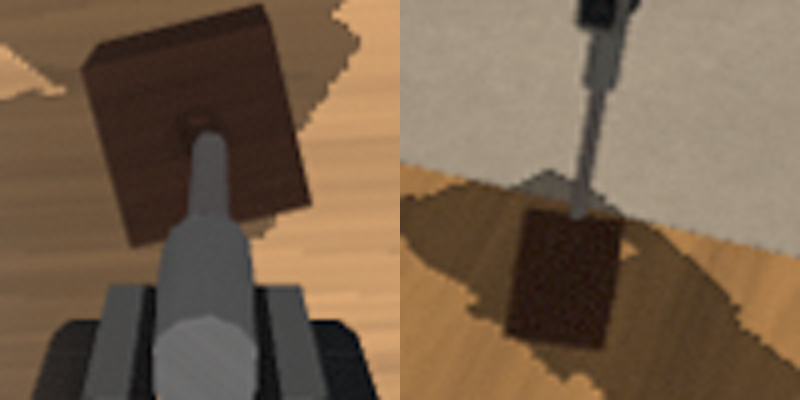

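The wrist view shows the foot at about crop (207,138), with the hole just beneath it. The holder's top-face corners are at about (85,70), (268,20), (311,205) and (133,247).

```bash
python3 - <<'E'
from plant import robot, viewer
from h import *
np.set_printoptions(precision=4,suppress=True)
s=robot.observe(); f=viewer.grab_frame("wrist"); print(s["tcp_pos"])
v=np.array([plane(f,(200+x/4,150+y/4),.063,s)[:2] for x,y in ((85,70),(268,20),(311,205),(133,247))])
print(v,v.mean(0),[np.linalg.norm(v[i]-v[i-1]) for i in range(4)])
for z in (.081,.063): print(proj(f,[*s["tcp_pos"][:2],z],s))
g=cv2.convertScaleAbs(f["color"][150:215,215:285,::-1],alpha=3,beta=-60)
cv2.imwrite("pics/c5.png",cv2.resize(g,None,fx=8,fy=8,interpolation=cv2.INTER_CUBIC))
E
```

```text
[ 0.4873 -0.2565  0.1653]
[[ 0.4686 -0.2862]
 [ 0.4588 -0.2383]
 [ 0.5091 -0.2292]
 [ 0.5179 -0.2778]] [ 0.4886 -0.2579] [np.float64(0.0499668533709824), np.float64(0.04893316988852024), np.float64(0.05113322236991351), np.float64(0.04939298150904408)]
[251.0186 187.5299]
[251.0011 183.1817]
```

View pics/c5.png

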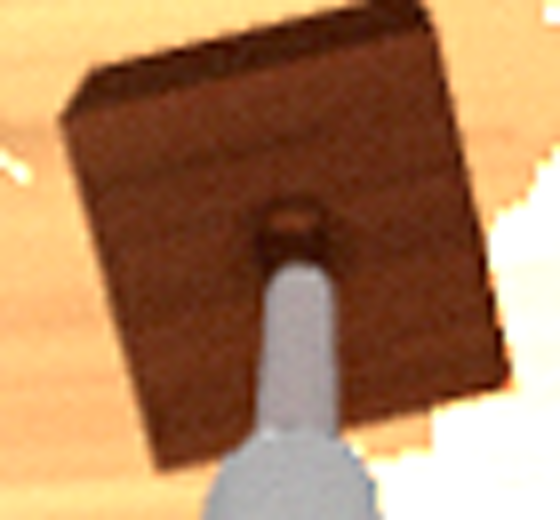

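The hole centre appears at about crop (292,247), roughly 1.5 mm nearer the base than the foot. I'll shift slightly and lower while checking force.

Emit:
{"api": "carry_out", "payload": {"moves": [0,0,0,-0.0012,0.0003,0,-1,0,0,0,0,0,-0.012,-1,0,0,0,0,0,-0.01,-1,0,0,0,0,0,-0.008,-1,0,0,0,0,0,0,-1]}}

```text
time: 13.72
tcp_pos: [0.4853, -0.2559, 0.1339]
orientation: [-0.103, -3.138, -0.002]
force: [0.5, -0.4, -0.8]
finger_gap: 0.0139
grip_force: 39.3
```

Emit:
{"api": "carry_out", "payload": {"moves": [0,0,0,0,0,0,-1,0,0,0,0,0,-0.006,-1,0,0,0,0,0,-0.006,-1,0,0,0,0,0,-0.005,-1,0,0,0,0,0,0,-1]}}

```text
time: 14.35
tcp_pos: [0.4855, -0.2561, 0.1174]
orientation: [-0.103, -3.139, -0.001]
force: [-0.3, 0.1, -0.6]
finger_gap: 0.0137
grip_force: 39.4
```

Emit:
{"api": "carry_out", "payload": {"moves": [0,0,0,0,0,-0.005,-1,0,0,0,0,0,-0.005,-1,0,0,0,0,0,0,-1,0,0,0,0,0,0,-1,0,0,0,0,0,0,-1]}}

```text
time: 14.98
tcp_pos: [0.486, -0.2564, 0.1083]
orientation: [0.103, 3.14, -0.0]
force: [0.2, 0.5, -0.5]
finger_gap: 0.014
grip_force: 39.4
```

Emit:
{"api": "carry_out", "payload": {"moves": [0,0,0,0,0,-0.001,-1,0,0,0,0,0,-0.001,-1,0,0,0,0,0,-0.001,-1,0,0,0,0,0,0,-1,0,0,0,0,0,0,-1]}}

```text
time: 15.6
tcp_pos: [0.4858, -0.2563, 0.1051]
orientation: [-0.103, -3.14, -0.0]
force: [-0.3, 0.1, -0.6]
finger_gap: 0.0139
grip_force: 39.4
```

Emit:
{"api": "carry_out", "payload": {"moves": [0,0,0,0,0,-0.0007,-1,0,0,0,0,0,-0.0007,-1,0,0,0,0,0,0,-1,0,0,0,0,0,0,-1,0,0,0,0,0,0,-1]}}

```text
time: 16.23
tcp_pos: [0.4863, -0.2567, 0.1044]
orientation: [0.103, 3.139, -0.001]
force: [-0.5, 0.2, 5.4]
finger_gap: 0.0136
grip_force: 39.9
```

The rod is on the bottom of the holder, so I'll let go and rise.

Emit:
{"api": "carry_out", "payload": {"moves": [0,0,0,0,0,0.0005,1,0,0,0,0,0,0,1,0,0,0,0,0,0,1,0,0,0,0,0,0,1,0,0,0,0,0,0,1]}}

```text
time: 16.85
tcp_pos: [0.4858, -0.2563, 0.1041]
orientation: [-0.103, -3.14, -0.0]
force: [-0.2, -0.3, -0.4]
finger_gap: 0.0853
grip_force: 0.0
```

Emit:
{"api": "carry_out", "payload": {"moves": [0,0,0,0,0,0,1,0,0,0,0,0,0.02,1,0,0,0,0,0,0.03,1,0,0,0,0,0,0.03,1,0,0,0,0,0,0.025,1]}}

```text
time: 17.48
tcp_pos: [0.486, -0.2564, 0.2106]
orientation: [0.103, 3.139, -0.001]
force: [0.3, -0.4, 0.0]
finger_gap: 0.0853
grip_force: 0.0
```

Emit:
{"api": "carry_out", "payload": {"moves": [0,0,0,-0.0007,0.044,0,1,0,0,0,-0.0007,0.044,0,1,0,0,0,-0.0007,0.044,0,1,0,0,0,-0.0007,0.044,0,1,0,0,0,-0.0007,0.044,0,1]}}

```text
time: 18.1
tcp_pos: [0.4822, -0.035, 0.2093]
orientation: [0.104, 3.139, -0.0]
force: [-0.1, 0.4, -0.2]
finger_gap: 0.0855
grip_force: 0.0
```

Emit:
{"api": "carry_out", "payload": {"moves": [0,0,0,-0.0007,0.044,0,1,0,0,0,-0.0007,0.044,0,1,0,0,0,-0.0007,0.044,0,1,0,0,0,-0.0007,0.044,0,1,0,0,0,0,0,0,1]}}

```text
time: 18.73
tcp_pos: [0.4791, 0.1419, 0.2092]
orientation: [-0.097, -3.14, -0.0]
force: [-0.0, -0.3, 0.3]
finger_gap: 0.0852
grip_force: 0.0
```

```bash
python3 - <<'E'
from plant import robot, viewer
from h import *
import pickle
np.set_printoptions(precision=4,suppress=True)
s=robot.observe(); f=viewer.grab_frame("wrist"); t=viewer.grab_frame("top"); sd=viewer.grab_frame("side"); pickle.dump((s,f,t,sd),open("f2.pkl","wb"))
print(s["tcp_pos"],s["orientation"],s["joints"])
def blobs(fr,c,r,lo=125):
    g=cv2.GaussianBlur(fr["color"],(0,0),.7).astype(int); x,y=map(int,c); u=g[y-r:y+r+1,x-r:x+r+1]
    m=((u.min(2)>lo)&(u.max(2)-u.min(2)<25)).astype(np.uint8); n,l,st,ce=cv2.connectedComponentsWithStats(m)
    return [(ce[k]+[x-r,y-r],st[k][2:]) for k in range(1,n) if st[k][4]>15]
_,d=pickle.load(open("f0.pkl","rb"))
print("rod top: before",blobs(d["top"],(398,227),9),"now",blobs(t,(398,227),9))
for nm,X in (("near",(.479,.2435,.124)),("mid",(.5436,.2418,.104)),("far",(.608,.24,.114))):
    c=proj(f,X,s); print(nm,c)
    for lo in (110,140):
        for b,st in blobs(f,c,14,lo): print(lo,b,st,plane(f,b,X[2],s))
E
```

```text
[0.4791 0.1419 0.2092] [-0.0966 -3.14   -0.0003] [ 0.0605 -0.1181  1.9313  0.0002  1.3285 -1.4488]
rod top: before [(array([397.86, 226.38]), array([ 8,  8, 50], dtype=int32))] now [(array([397.1176, 227.4314]), array([ 8,  8, 51], dtype=int32))]
near [354.0199 181.0561]
110 [352.8923 181.1462] [ 13  13 130] [0.479  0.2424 0.124 ]
110 [342.4865 189.5135] [ 7 14 74] [0.487  0.2324 0.124 ]
140 [353.4159 181.3805] [ 12  12 113] [0.4793 0.2429 0.124 ]
mid [343.4753 233.0365]
far [343.1572 288.378 ]
110 [339.5714 290.2   ] [ 7  8 35] [0.6102 0.236  0.114 ]
140 [339.625  290.5833] [ 5  7 24] [0.6107 0.236  0.114 ]
```

The rod is back in place, to within about 1 mm. The long spindle's top is at (0.479, 0.2428).

Emit:
{"api": "carry_out", "payload": {"moves": [0,0,0,0,0.05,0,1,0,0,0,0,0.051,0,1,0,0,0,0,0,0,1,0,0,0,0,0,-0.025,1,0,0,0,0,0,-0.02,1]}}

```text
time: 19.5
tcp_pos: [0.4799, 0.239, 0.1635]
orientation: [-0.107, -3.14, 0.001]
force: [1.0, -0.8, -0.3]
finger_gap: 0.0853
grip_force: 0.0
```

Emit:
{"api": "carry_out", "payload": {"moves": [0,0,0,0,0,0,1,0,0,0,0,0,0,1,0,0,0,0,0,0,1,0,0,0,0,0,0,1,0,0,0,0,0,0,1]}}

```text
time: 20.12
tcp_pos: [0.4797, 0.2408, 0.1646]
orientation: [0.103, 3.139, 0.0]
force: [-0.5, 0.1, 0.2]
finger_gap: 0.0853
grip_force: 0.0
```

```bash
python3 - <<'E'
from plant import robot, viewer
from h import *
np.set_printoptions(precision=4,suppress=True)
s=robot.observe(); f=viewer.grab_frame("wrist"); print(s["tcp_pos"],s["orientation"])
g=cv2.GaussianBlur(f["color"],(0,0),.7).astype(int); c=proj(f,(.479,.2428,.124),s); x,y=map(int,c); r=18; u=g[y-r:y+r+1,x-r:x+r+1]; print(c)
for lo in (75,90,110,130,150):
    m=((u.min(2)>lo)&(u.max(2)-u.min(2)<25)).astype(np.uint8); n,l,st,ce=cv2.connectedComponentsWithStats(m)
    for k in range(1,n):
        if st[k][4]>40: b=ce[k]+[x-r,y-r]; print(lo,b,st[k][2:],plane(f,b,.124,s))
E
```

```text
[0.4797 0.2408 0.1646] [0.1032 3.1393 0.0002]
[253.4579 199.9398]
75 [266.1642 183.9104] [10  8 67] [0.466 0.254 0.124]
75 [254.3268 199.5268] [ 16  16 205] [0.4787 0.2435 0.124 ]
75 [262.3205 214.641 ] [17  8 78] [0.4924 0.2494 0.124 ]
90 [266.3559 183.7458] [10  8 59] [0.4659 0.2542 0.124 ]
90 [262.2807 215.0877] [16  7 57] [0.4928 0.2494 0.124 ]
```

Emit:
{"api": "carry_out", "payload": {"moves": [0,0,0,-0.0007,0.0023,0,1,0,0,0,0,0,-0.025,1,0,0,0,0,0,-0.025,1,0,0,0,0,0,-0.0225,1,0,0,0,0,0,0,1]}}

```text
time: 20.8
tcp_pos: [0.4772, 0.2427, 0.0898]
orientation: [-0.103, -3.136, 0.002]
force: [0.3, 0.7, 0.3]
finger_gap: 0.0856
grip_force: 0.0
```

Emit:
{"api": "carry_out", "payload": {"moves": [0,0,0,0,0,0,1,0,0,0,0,0,0,-1,0,0,0,0,0,0,-1,0,0,0,0,0,0,-1,0,0,0,0,0,0,-1]}}

```text
time: 21.42
tcp_pos: [0.4789, 0.243, 0.0918]
orientation: [0.103, 3.14, 0.0]
force: [-0.3, -0.7, 4.6]
finger_gap: 0.0123
grip_force: 19.4
```

Emit:
{"api": "carry_out", "payload": {"moves": [0,0,0,0,0,0,-1,0,0,0,0,0,0,-1,0,0,0,0,0,0,-1,0,0,0,0,0,0,-1,0,0,0,0,0,0,-1]}}

```text
time: 22.05
tcp_pos: [0.4791, 0.2431, 0.092]
orientation: [0.103, 3.139, 0.0]
force: [-0.1, -0.3, 3.5]
finger_gap: 0.0106
grip_force: 39.2
```

Emit:
{"api": "carry_out", "payload": {"moves": [0,0,0,0,0,0.01,-1,0,0,0,0,0,0.015,-1,0,0,0,0,0,0.02,-1,0,0,0,0,0,0.02,-1,0,0,0,0,0,0.015,-1]}}

```text
time: 22.68
tcp_pos: [0.4792, 0.2431, 0.1735]
orientation: [0.103, 3.138, 0.001]
force: [0.4, 0.0, -1.0]
finger_gap: 0.0108
grip_force: 39.0
```

Emit:
{"api": "carry_out", "payload": {"moves": [0,0,0,0.0128,-0.0479,0,-1,0,0,0,0.0128,-0.0479,0,-1,0,0,0,0.0128,-0.0479,0,-1,0,0,0,0.0128,-0.0479,0,-1,0,0,0,0.0128,-0.0479,0,-1]}}

```text
time: 23.3
tcp_pos: [0.5431, 0.0019, 0.1723]
orientation: [0.103, 3.139, 0.0]
force: [1.0, -0.2, 0.2]
finger_gap: 0.0109
grip_force: 39.0
```

Emit:
{"api": "carry_out", "payload": {"moves": [0,0,0,0.0128,-0.0479,0,-1,0,0,0,0,0,0,-1,0,0,0,0,0,0,-1,0,0,0,0,0,0,-1,0,0,0,0,0,0,-1]}}

```text
time: 23.92
tcp_pos: [0.5554, -0.0433, 0.1717]
orientation: [-0.101, -3.14, -0.0]
force: [1.0, 0.7, -0.3]
finger_gap: 0.011
grip_force: 39.1
```

```bash
python3 - <<'E'
from plant import robot, viewer
from h import *
np.set_printoptions(precision=4,suppress=True)
s=robot.observe(); f=viewer.grab_frame("wrist"); sd=viewer.grab_frame("side"); t=viewer.grab_frame("top"); print(s["tcp_pos"],s["orientation"],s["force"],s["finger_gap"])
p=s["tcp_pos"]; foot=p-[0,0,.064]
print("wrist: foot",proj(f,foot,s),"top",proj(f,foot+[0,0,.096],s),"bore",proj(f,(.5562,-.0442,.082),s),"side foot",proj(sd,foot),"shoulder",proj(sd,foot+[0,0,.05]),"bore",proj(sd,(.5562,-.0442,.082)))
c=lambda im,x,y,w,h:cv2.resize(im[y:y+h,x:x+w,::-1],(400,400),interpolation=cv2.INTER_CUBIC)
cv2.imwrite("pics/c6.png",np.hstack([c(f["color"],200,140,100,100),c(sd["color"],226,110,80,80)]))
# brass shank axis in the side view
h=cv2.cvtColor(sd["color"],cv2.COLOR_RGB2HSV); 
for y in range(130,182,4):
    row=h[y,250:285]; k=np.where((row[:,0]>8)&(row[:,0]<30)&(row[:,1]>150))[0]+250; print(y,k.min() if len(k) else None,k.max() if len(k) else None,end="; ")
E
```

```text
[ 0.5554 -0.0433  0.1717] [-0.1008 -3.1399 -0.0001] [ 0.9782  0.6775 -0.2968] 0.010959265708345529
wrist: foot [251.0198 193.2043] top [251.2459 239.8221] bore [250.1909 186.9701] side foot [266.011 171.842] shoulder [266.5516 153.5495] bore [265.5731 180.2257]
130 None None; 134 None None; 138 None None; 142 None None; 146 None None; 150 264 268; 154 263 270; 158 263 269; 162 262 269; 166 263 270; 170 263 269; 174 None None; 178 None None;
```

The spindle hangs upright over the bore, with side-view shank columns 263–269 around the predicted 266. I'll correct by about 1 mm and lower it in steps.

Emit:
{"api": "carry_out", "payload": {"moves": [0,0,0,0.0008,-0.0009,0,-1,0,0,0,0,0,-0.012,-1,0,0,0,0,0,-0.012,-1,0,0,0,0,0,0,-1,0,0,0,0,0,0,-1]}}

```text
time: 24.7
tcp_pos: [0.5564, -0.0453, 0.1475]
orientation: [-0.103, -3.14, -0.0]
force: [0.6, -0.9, -0.7]
finger_gap: 0.0113
grip_force: 39.1
```

Emit:
{"api": "carry_out", "payload": {"moves": [0,0,0,0,0,-0.002,-1,0,0,0,0,0,-0.002,-1,0,0,0,0,0,-0.002,-1,0,0,0,0,0,0,-1,0,0,0,0,0,0,-1]}}

```text
time: 25.32
tcp_pos: [0.5565, -0.0453, 0.1417]
orientation: [0.103, 3.14, -0.0]
force: [-0.2, -0.9, -0.3]
finger_gap: 0.0107
grip_force: 39.1
```

Emit:
{"api": "carry_out", "payload": {"moves": [0,0,0,-0.0002,0.0008,-0.003,-1,0,0,0,0,0,-0.003,-1,0,0,0,0,0,-0.003,-1,0,0,0,0,0,-0.003,-1,0,0,0,0,0,0,-1]}}

```text
time: 25.95
tcp_pos: [0.556, -0.0445, 0.1293]
orientation: [-0.103, -3.139, -0.0]
force: [-0.7, -0.2, -1.1]
finger_gap: 0.011
grip_force: 39.1
```

Emit:
{"api": "carry_out", "payload": {"moves": [0,0,0,0,0,-0.005,-1,0,0,0,0,0,-0.005,-1,0,0,0,0,0,-0.005,-1,0,0,0,0,0,0,-1,0,0,0,0,0,0,-1]}}

```text
time: 26.58
tcp_pos: [0.5563, -0.0445, 0.1148]
orientation: [0.103, 3.14, -0.0]
force: [0.0, -0.3, -0.7]
finger_gap: 0.0102
grip_force: 39.1
```

Emit:
{"api": "carry_out", "payload": {"moves": [0,0,0,0,0,-0.005,-1,0,0,0,0,0,-0.005,-1,0,0,0,0,0,-0.005,-1,0,0,0,0,0,0,-1,0,0,0,0,0,0,-1]}}

```text
time: 27.2
tcp_pos: [0.5563, -0.0445, 0.0997]
orientation: [0.103, 3.14, 0.0]
force: [0.8, 0.0, -0.6]
finger_gap: 0.0108
grip_force: 39.1
```

Emit:
{"api": "carry_out", "payload": {"moves": [0,0,0,0,0,-0.001,-1,0,0,0,0,0,-0.001,-1,0,0,0,0,0,-0.001,-1,0,0,0,0,0,0,-1,0,0,0,0,0,0,-1]}}

```text
time: 27.82
tcp_pos: [0.5563, -0.0445, 0.0967]
orientation: [0.103, 3.14, -0.0]
force: [0.1, -0.7, -0.4]
finger_gap: 0.0106
grip_force: 39.1
```

Emit:
{"api": "carry_out", "payload": {"moves": [0,0,0,0,0,-0.001,-1,0,0,0,0,0,-0.0005,-1,0,0,0,0,0,0,-1,0,0,0,0,0,0,-1,0,0,0,0,0,0,-1]}}

```text
time: 28.45
tcp_pos: [0.5568, -0.0446, 0.0959]
orientation: [0.103, 3.139, -0.0]
force: [0.6, -0.3, 4.6]
finger_gap: 0.0107
grip_force: 39.7
```

Contact at the expected height. One gentle press, then release and rise.

Emit:
{"api": "carry_out", "payload": {"moves": [0,0,0,0,0,-0.001,-1,0,0,0,0,0,0,-1,0,0,0,0,0,0,-1,0,0,0,0,0,0,-1,0,0,0,0,0,0,-1]}}

```text
time: 29.08
tcp_pos: [0.5576, -0.0449, 0.0959]
orientation: [0.103, 3.137, -0.001]
force: [-0.7, -0.1, 7.9]
finger_gap: 0.0108
grip_force: 40.0
```

Emit:
{"api": "carry_out", "payload": {"moves": [0,0,0,0,0,0.001,1,0,0,0,0,0,0.0005,1,0,0,0,0,0,0,1,0,0,0,0,0,0,1,0,0,0,0,0,0,1]}}

```text
time: 29.7
tcp_pos: [0.5561, -0.0445, 0.0955]
orientation: [-0.103, -3.14, -0.0]
force: [0.4, 0.5, 0.5]
finger_gap: 0.0854
grip_force: 0.0
```

Emit:
{"api": "carry_out", "payload": {"moves": [0,0,0,0,0,0,1,0,0,0,0,0,0.02,1,0,0,0,0,0,0.03,1,0,0,0,0,0,0.04,1,0,0,0,0,0,0.04,1]}}

```text
time: 30.32
tcp_pos: [0.556, -0.0444, 0.2268]
orientation: [-0.103, -3.14, -0.0]
force: [0.5, 0.2, 0.1]
finger_gap: 0.0851
grip_force: 0.0
```

Emit:
{"api": "carry_out", "payload": {"moves": [0,0,0,-0.04,0.03,0.01,1,0,0,0,-0.04,0.03,0.01,1,0,0,0,-0.02,0.02,0,1,0,0,0,0,0,0,1,0,0,0,0,0,0,1]}}

```text
time: 30.95
tcp_pos: [0.4567, 0.0351, 0.2458]
orientation: [0.104, 3.139, -0.0]
force: [0.1, -0.6, 0.3]
finger_gap: 0.0853
grip_force: 0.0
```

```bash
python3 - <<'E'
from plant import robot, viewer
from h import *
np.set_printoptions(precision=4,suppress=True)
s=robot.observe(); sd=viewer.grab_frame("side"); w=viewer.grab_frame("wrist"); print(s["tcp_pos"],s["force"])
print("pred head top side",proj(sd,(.5563,-.0444,.128)),"shoulder",proj(sd,(.5563,-.0444,.082)), "wrist top",proj(w,(.5563,-.0444,.128),s),"shoulder",proj(w,(.5563,-.0444,.082),s))
c=lambda im,x,y,w,h,k:cv2.resize(im[y:y+h,x:x+w,::-1],(w*k,h*k),interpolation=cv2.INTER_CUBIC)
cv2.imwrite("pics/c7.png",np.hstack([c(sd["color"],140,90,230,260,2)[:520],c(sd["color"],235,135,66,104,5)]))
E
```

```text
[0.4567 0.0351 0.2458] [ 0.1185 -0.6013  0.2976]
pred head top side [266.0267 164.2069] shoulder [265.5645 180.1517] wrist top [190.991  263.9267] shoulder [198.2227 246.1997]
```

View pics/c7.png

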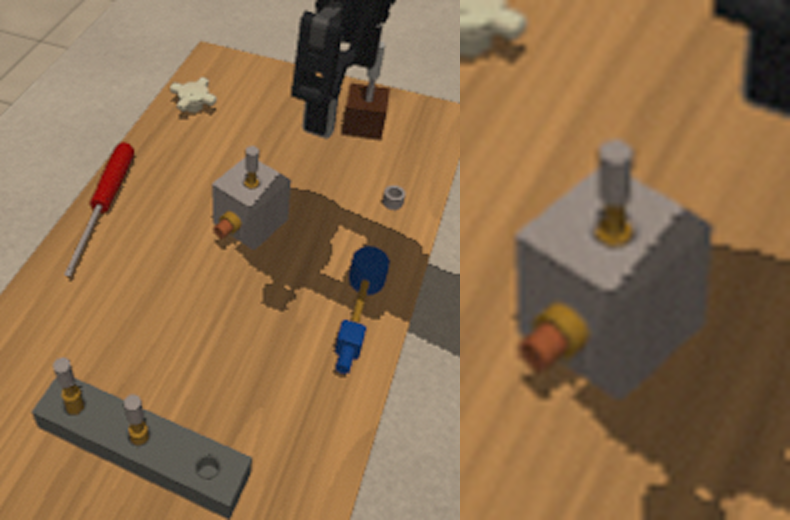

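The picture shows the long spindle upright in the bore with its shoulder level with the rim (head top at about (266,164), as predicted). The other two spindles stand in the rack, the rod is in its holder and the bystanders are untouched.

```bash
python3 -c "
from plant import hand_in
print(hand_in())"
```

```text
the job is handed in; nothing more can be done
None
```

The job is handed in: the bore felt 50 mm deep, the rod is back in its holder, and the long spindle stands home in the bore with its shoulder level with the rim; robot time was about 31 s, and the hand-in returned no verdict.

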